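# Blank off a gas outlet and tug-test the plug

## Robot

A 6-joint arm with a two-finger parallel gripper is mounted at the origin on the work surface. World frame = base frame: x ahead of the robot, y to its left, z up, the work surface at z = 0. Lengths are in mm, angles in rad, forces in N, time in s.
With the tool pointing down it reaches from about 275 to 975 mm from the base axis. Payload 8.4 kg.
Tool frame: the origin (TCP) lies midway between the tips of the shut fingers; the grasp point (between the pads) lies 19 mm behind it (manip.grasp_offset is the distance from the TCP to the grasp point, in mm); y points along the fingers, x is the direction in which the jaws open and shut, and the axes are right-handed (so a half turn about y gives the same grasp; the last joint's range is limited). The gripper opens to 92 mm and grips with 3 to 60 N. Pads are 20 mm wide; open, the fingers measure 128 mm over their backs; the gripper's body (75 mm by 189 mm) begins 69 mm behind the grasp point.
Start: joints at [-0.002, 0.353, 1.633, -0, 1.155, -0.002], TCP at [625.002, -0, 214.583] pointing down, gripper open.
Joint ranges: [-2.63, 2.63], [-0.92, 2.1], [0.06, 2.66], [-1.3, 4.44], [0, 2.69], [-3.02, 3.02]. Speed limits (rad/s): [2.22, 2.22, 2.79, 3.14, 3.14, 3.14].

## Interface

Orientations are given as a rotation vector (axis times angle).
In Python, from rig import manip gives the robot as it stands. The module is installed in compiled form; this text tells all that it offers.
- The arm moves only by the tool play_rows, never from a script. Its argument "rows" is a list of rows, each a list of 3 entries, a list of its own where there are three numbers: the finger opening in mm, from 0 to 91.9, then the shift along the world's x, y, z in mm, then the turn about the world's z in degrees. A call has 1 to 12 rows; each row is the pose to reach, as a shift and turn from the pose commanded when the call began; what a row does not reach only later rows make up. A row lasts 1/12 s, in which the tool goes at most 41.7 mm and 7.16 degrees, less where a joint would pass 70% of its speed; a pose out of reach is approached as far as the arm can. A call with a gripper value outside its range is refused whole. The fingers move at their own pace and stop on an object; "force" is the grip in N (left out, the last holds). Time passes only in rows, so rows that repeat a pose let the fingers close. It gives the time, the measured TCP pose, the force and the opening at its end, in the units of the state.
- manip.read_state(): the state, without advancing time (a new reading comes with each control period).
- manip.camera(name): name is "scene" or "side" or "wrist"; returns the picture (420x560x3 uint8, blue, green, red); there is no depth.
- manip.camera_model(name): a dict with "mtx" (3x3 intrinsics, pixels), "extrinsics" (4x4, takes a point from world to camera coordinates); the wrist camera has in their place "T_tool_cam" (4x4, takes a point from camera to tool coordinates, whose origin is the TCP and whose axes are the tool frame's). Camera axes: x right, y up, looking along -z (the intrinsics and any distortion apply to the point x, -y, -z); pixel columns grow to the right and rows downward; lengths in mm; the calibration is good to about 2 mm. A picture is of the moment at which its call begins: read the wrist's pose just before it. camera_model takes no time and is no camera call.
- manip.finish_job(): hands the job in, once; it reports no verdict.
The state is a dict: "clock": time; "joint_positions": joint angles; "qvel": joint speeds; "tau": joint torques, N m; "tcp_pos": TCP position; "ee_rot": TCP orientation; "force": force on the tool from outside, world axes, zero at the start; "wrist_torque": the same for the moment, N m; "width": finger opening in mm.
Only numpy, scipy, OpenCV 4.12 (cv2) and the standard library are available. Lean on these libraries where they do the work, as an engineer would, in place of code of your own. Each camera call takes 0.05 s, during which the arm holds its last target.

## Task

Blank off the open quick coupling on the bench gas manifold: take the blue-knobbed blanking plug out of the rack and press it straight down into the coupling until it clicks home, without ramming it. Then prove the lock: pull straight up on the plug with a smoothly rising force to about 15 N (never beyond 20 N), hold that for a second, ease off and let go, leaving the plug locked in and upright. Leave the two adaptors in the rack and the bottle as they are.

Things in the scene. Friction and masses are not known exactly. Their poses are not given: they have to be found in the camera images.
- plug: Blanking plug, loose, upright in a rack hole; 86 mm tall, 0.14 to 0.22 kg, round. Origin: centre of its nose tip (lowest point), z up its axis. From the tip up: nose tapering from 14 to 24 mm wide over 8 mm, 24 mm collar to 13 mm, 15 mm groove to 26 mm, 24 mm shank to 40 mm, 32 mm flange to 44 mm (it rests on the rack's top), blue ribbed knob 31 mm wide to 86 mm.
- plug_knob (a point): Centre of the plug's blue knob, on its axis, 65 mm above the nose tip; the knob is 31 mm wide and 42 mm tall (21 mm above and below this point). Grip it here or a few mm higher, from above.
- rack: Grey plastic rack, fixed, 70 mm (its x) by 250 mm (its y) by 48 mm high. Origin: centre of its underside, z up. Three upright holes 27 mm wide along its y at -80, 0 and +80 mm hold the plug and the two adaptors, in any order. Fingers closing along its x have free room.
- manifold: Gas manifold, fixed; block 56 mm (x) by 190 mm (y), 46 mm high, base plate 110 by 230 mm. Origin: centre of its underside, z up. Upright couplings 43 mm wide: the open one at y = -50 mm, one with a red cap (115 mm high) at y = +50. Gauge (to 120 mm high) at y = +100, yellow valve lever (58 mm high) at y = -129, elbow at y = -165. Fingers closing along its x have free room.
- outlet_mouth (a point): Centre of the open coupling's mouth, in the plane of its rim, 106 mm above the bench; z up along the bore, which is 25.2 mm wide. Plug tip locked and left alone: 37 mm below the rim, flange 3 mm above it. Not locked: the tip is at least 6 mm higher and the plug lifts out freely. Hard stop, flange on rim: tip 40 mm below.
- lock: Ring of four spring jaws in the open coupling. Origin: bore axis, at the jaws' flat undersides, 24 mm below the rim. They meet a plug whose tip is 24 mm below the rim, spread at 6 to 12 N of push, snap over its collar at 37 mm (push drops). A seal spring lifts with 3 to 5 N. Jaws carry the pull + 2 N (less if it rubs sideways), rise on a wave spring: from 4 N on, 1 mm per 5 N.
- adaptor_a: Brass hose-tail adaptor, bystander, loose, upright in a rack hole; same nose and flange as the plug, barbed tail 19 mm wide, 76 mm tall in all. Origin: nose tip.
- adaptor_b: Steel threaded adaptor, bystander, loose, upright in a rack hole; same nose and flange as the plug, hexagon and thread above, 72 mm tall in all. Origin: nose tip.
- bottle: Dark grey screw-top bottle, bystander, loose, 68 mm wide and 130 mm tall. Origin: centre of its underside.
Mind the look-alikes: they are no part of the job. Of the things like the plug, leave any that is green, pink or turquoise; of the rest the smaller one is meant.

How it is judged:
By the outcome, as a careful person would: the job done as asked, in the order asked, and still so for the second after the job is handed in, with the robot touching nothing.
It also fails if it takes over 72 s, if anything falls off the work surface, if the arm or the gripper's body presses on something with over 40 N, if the wrist force passes 120 N, or if a joint passes its speed limit or range.

## Working session

There is one attempt and no reset: what is moved stays moved. The work goes in short steps, Python scripts to look and compute and a tool call to move; the robot and the scene stay as the last step left them, time stands still between calls to the robot, and variables do not carry over. Pictures are saved under pics/ and viewed, and the job is handed in when it is done.

Besides the shell and the picture viewer there is one more tool, called in YAML: its name, and indented under it one key for each argument. play_rows: Moves the arm, as the interface text tells. Its arguments: {"type":"object","properties":{"rows":{"type":"array","items":{"type":"array"}},"force":{"type":"number"}},"required":["rows"]}

```bash
mkdir -p pics; cat > h.py <<'E'
from rig import manip
import numpy as np, cv2
from scipy.spatial.transform import Rotation as R
np.set_printoptions(precision=2,suppress=True)
def model(name,st=None):
    m=manip.camera_model(name); K=np.array(m['mtx'],float)
    if 'extrinsics' in m: E=np.array(m['extrinsics'],float); Twc=np.linalg.inv(E)
    else:
        st=st or manip.read_state(); T=np.eye(4); T[:3,:3]=R.from_rotvec(st['ee_rot']).as_matrix(); T[:3,3]=st['tcp_pos']
        Twc=T@np.array(m['T_tool_cam'],float)
    d=m.get('dist',m.get('distortion'))
    return K,Twc,(None if d is None else np.array(d,float))
def ray(M,u,v):
    K,T,d=M; p=cv2.undistortPoints(np.array([[[u,v]]],float),K,d)[0,0]
    r=T[:3,:3]@np.array([p[0],-p[1],-1.]); return T[:3,3],r/np.linalg.norm(r)
def onz(M,u,v,z):
    o,r=ray(M,u,v); return o+r*(z-o[2])/r[2]
def proj(M,P):
    K,T,d=M; c=(np.linalg.inv(T)@np.append(P,1))[:3]; c=np.array([c[0],-c[1],-c[2]])
    return cv2.projectPoints(c.reshape(1,1,3),np.zeros(3),np.zeros(3),K,d)[0].ravel()
def tri(Ms,uvs):
    A=0;b=0
    for M,(u,v) in zip(Ms,uvs):
        o,r=ray(M,u,v); P=np.eye(3)-np.outer(r,r); A=A+P; b=b+P@o
    return np.linalg.solve(A,b)
E
python3 - <<'E'
from h import *
print(manip.read_state())
for n in ['scene','side','wrist']:
    print(n,manip.camera_model(n)); cv2.imwrite(f'pics/{n}0.png',manip.camera(n))
E
```

```text
{'clock': 0.0, 'joint_positions': array([-0.  ,  0.35,  1.63, -0.  ,  1.16, -0.  ]), 'qvel': array([-0.,  0., -0., -0.,  0., -0.]), 'tau': array([ -0.  , -59.38, -33.42,   0.07,   0.02,  -0.  ]), 'tcp_pos': array([624.45,   0.01, 213.83]), 'ee_rot': array([-1.57,  0.  ,  0.  ]), 'force': array([-0.44,  0.09,  0.16]), 'wrist_torque': array([-0.01, -0.  , -0.05]), 'width': 92.08132581359249}
scene {'mtx': array([[418.13,   0.  , 284.19],
       [  0.  , 418.13, 211.65],
       [  0.  ,   0.  ,   1.  ]]), 'extrinsics': array([[   -0.74,     0.68,     0.02,   473.8 ],
       [   -0.39,    -0.45,     0.8 ,   155.17],
       [    0.55,     0.58,     0.6 , -1321.52],
       [    0.  ,     0.  ,     0.  ,     1.  ]])}
side {'mtx': array([[406.58,   0.  , 279.38],
       [  0.  , 406.58, 210.41],
       [  0.  ,   0.  ,   1.  ]]), 'extrinsics': array([[  -0.78,   -0.63,   -0.  ,  500.2 ],
       [   0.35,   -0.44,    0.83, -298.69],
       [  -0.52,    0.64,    0.56, -702.63],
       [   0.  ,    0.  ,    0.  ,    1.  ]])}
wrist {'mtx': array([[372.24,   0.  , 279.96],
       [  0.  , 372.24, 209.46],
       [  0.  ,   0.  ,   1.  ]]), 'T_tool_cam': array([[   1.  ,    0.  ,    0.  ,   -0.26],
       [   0.  ,    0.25,   -0.97, -169.61],
       [  -0.  ,    0.97,    0.25,   69.01],
       [   0.  ,    0.  ,    0.  ,    1.  ]])}
```

View pics/scene0.png

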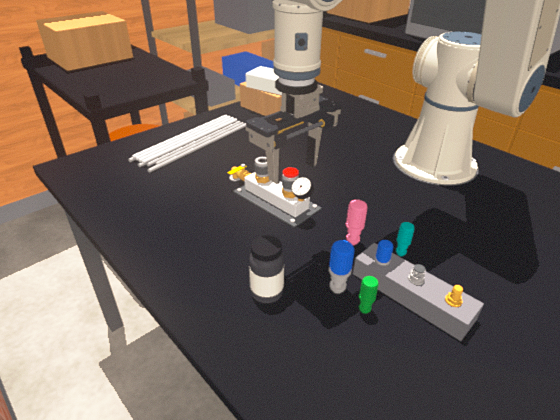

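View pics/side0.png

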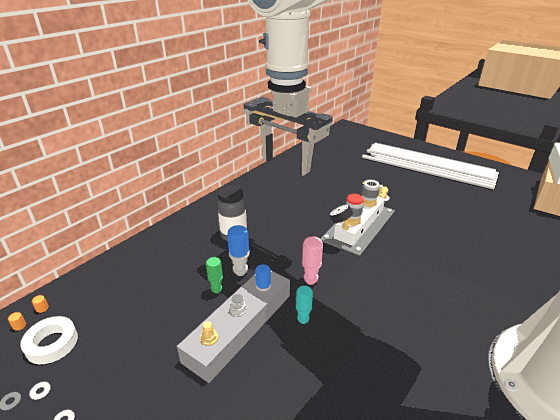

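View pics/wrist0.png

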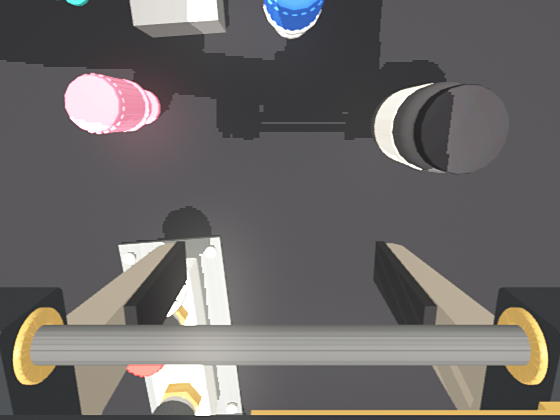

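```bash
python3 - <<'E'
from h import *
a=cv2.imread('pics/scene0.png');b=cv2.imread('pics/side0.png')
def up(i,x,y,w,h,s): return cv2.resize(i[y:y+h,x:x+w],None,fx=s,fy=s,interpolation=cv2.INTER_CUBIC)
cv2.imwrite('pics/c1.png',np.vstack([np.hstack([up(a,325,225,100,75,4),up(b,225,235,100,75,4)]),np.hstack([up(a,235,150,100,75,4),up(b,325,170,100,75,4)])]))
for n,i in (('scene',a),('side',b)):
    h=cv2.cvtColor(i,cv2.COLOR_BGR2HSV); m=cv2.inRange(h,(105,150,50),(130,255,255))
    k,l,s,c=cv2.connectedComponentsWithStats(m)
    for j in range(1,k):
        if s[j,4]>40: print(n,s[j],c[j])
E
```

```text
scene [222  53  51  32 816] [241.68  65.15]
scene [329 240  26  35 712] [341.28 256.96]
scene [376 240  18  23 315] [384.1  250.62]
side [228 226  21  31 569] [237.73 240.93]
side [255 264  16  25 321] [262.77 275.94]
```

View pics/c1.png

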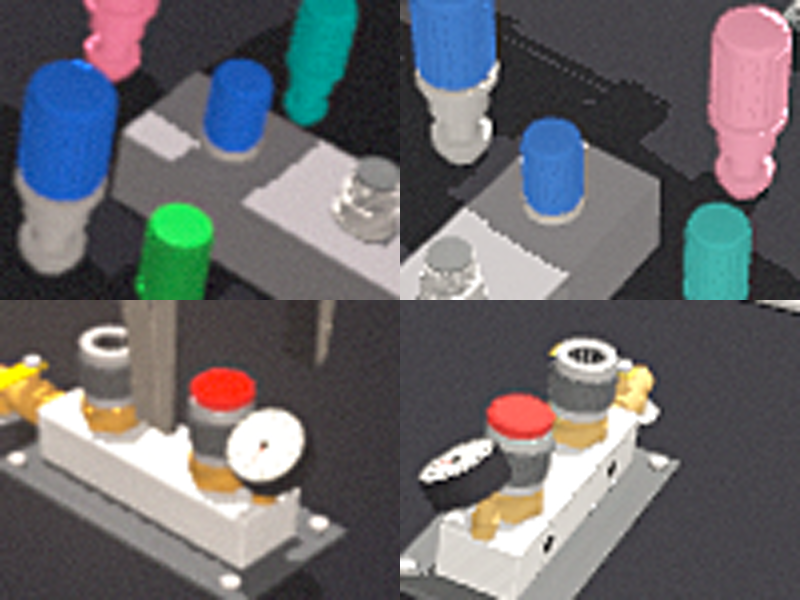

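```bash
python3 - <<'E'
from h import *
S,D=model('scene'),model('side')
print('knob',tri([S,D],[(384.3,250.8),(262.8,276)]),onz(S,384.3,251,73),onz(D,262.8,276,73))
print('mouth',tri([S,D],[(261.2,160.7),(371.3,183.8)]),onz(S,261.2,160.7,106),onz(D,371.3,183.8,106))
# red cap
print('cap',tri([S,D],[(290.6,172.2),(355,178.2+96-100)]),onz(S,290.6,172.2,115),)
# rack corners
print('rack adapt', onz(S,418,268,80),onz(S,456,288,84),onz(D,237,297,80))
E
```

```text
knob [533.75 188.42  73.56] [534.12 189.22  73.  ] [534.34 187.16  73.  ]
mouth [ 518.61 -228.61  101.87] [ 523.47 -222.58  106.  ] [ 515.8  -222.59  106.  ]
cap [ 524.74 -120.54  148.59] [ 514.78 -119.17  115.  ]
rack adapt [531.92 267.8   80.  ] [528.44 346.66  84.  ] [530.18 265.67  80.  ]
```

play_rows:
  rows:
    - [60,[-30,60,0],0]
    - [60,[-60,120,0],0]
    - [60,[-90,170,0],0]
    - [60,[-90,170,0],0]
    - [60,[-90,170,0],0]
    - [60,[-90,170,0],0]

```text
clock: 0.65
tcp_pos: [532.5, 173.6, 214.4]
ee_rot: [-1.57, -0.001, 0.004]
force: [-0.1, -0.8, -0.2]
width: 60.1
```

```bash
python3 - <<'E'
from h import *
S,D=model('scene'),model('side')
print('bigblue',tri([S,D],[(341.3,257),(237.7,241)]))
a=cv2.imread('pics/scene0.png');b=cv2.imread('pics/side0.png')
for nm,lo,hi in (('green',(50,100,50),(70,255,255)),('teal',(80,100,40),(95,255,255)),('pink',(160,60,100),(178,200,255))):
    o=[]
    for i in (a,b):
        m=cv2.inRange(cv2.cvtColor(i,cv2.COLOR_BGR2HSV),lo,hi); k,l,s,c=cv2.connectedComponentsWithStats(m)
        o.append(c[1+np.argmax(s[1:,4])])
    print(nm,o,tri([S,D],o))
st=manip.read_state(); print(st['tcp_pos'],st['ee_rot'],st['qvel'],st['force'])
cv2.imwrite('pics/w1.png',manip.camera('wrist'))
E
```

```text
bigblue [633.46 154.62  93.02]
green [array([367.42, 293.42]), array([214.42, 273.54])] [634.85 228.11  50.01]
teal [array([404.14, 237.73]), array([303.57, 303.11])] [439.42 177.93  50.05]
pink [array([355.45, 219.84]), array([311.47, 258.53])] [491.83  77.16  67.97]
[532.45 173.57 214.43] [-1.57 -0.    0.  ] [-0.07  0.02 -0.03 -0.04 -0.01 -0.08] [-0.13 -0.83 -0.16]
```

View pics/w1.png

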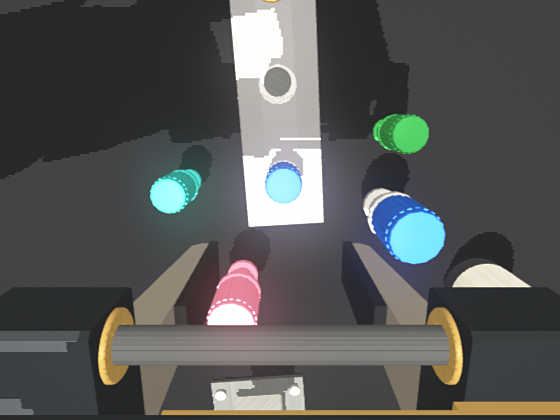

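```bash
python3 - <<'E'
from h import *
st=manip.read_state();im=manip.camera('wrist'); M=model('wrist',st)
print(st['tcp_pos'],st['ee_rot'],st['qvel'])
h=cv2.cvtColor(im,cv2.COLOR_BGR2HSV)
m=cv2.inRange(h,(95,60,170),(115,255,255)); m[:, :250]=0; m[:,320:]=0; m[:130]=0; m[230:]=0
k,l,s,c=cv2.connectedComponentsWithStats(m); j=1+np.argmax(s[1:,4]); print(s[j],c[j],onz(M,*c[j],94))
cs,_=cv2.findContours((l==j).astype('uint8'),0,1); e=cv2.fitEllipse(cs[0]); print(e,onz(M,*e[0],94))
cv2.imwrite('pics/w2.png',cv2.resize(im[140:230,240:330],None,fx=6,fy=6))
E
```

```text
[533.79 171.81 214.54] [-1.57 -0.    0.  ] [-0.05  0.01 -0.02 -0.02 -0.   -0.03]
[263 159  37  42 389] [282.03 174.51] [534.79 195.81  94.  ]
((281.27911376953125, 180.10992431640625), (36.11637496948242, 41.020565032958984), 1.2284083366394043) [534.21 191.37  94.  ]
```

View pics/w2.png

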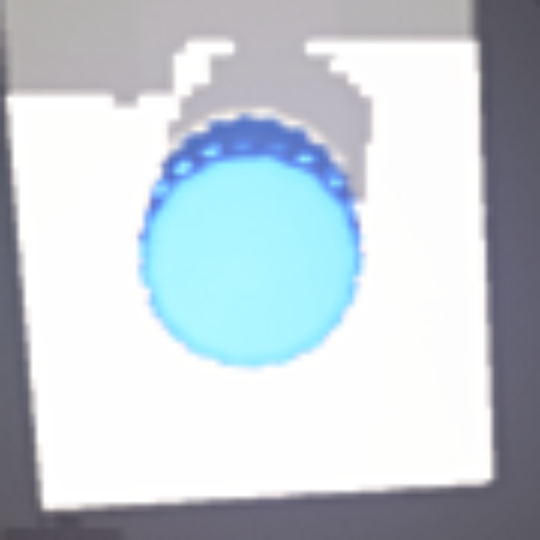

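play_rows:
  rows:
    - [60,[0,18.7,-10],0]
    - [60,[0,18.7,-30],0]
    - [60,[0,18.7,-50],0]
    - [60,[0,18.7,-70],0]
    - [60,[0,18.7,-85],0]
    - [60,[0,18.7,-85],0]
    - [60,[0,18.7,-85],0]
    - [60,[0,18.7,-85],0]
    - [60,[0,18.7,-85],0]

```text
clock: 1.5
tcp_pos: [536.1, 188.5, 130.8]
ee_rot: [-1.57, -0.001, -0.002]
force: [-0.2, 0.8, -0.1]
width: 60.0
```

```bash
python3 - <<'E'
from h import *
st=manip.read_state();im=manip.camera('wrist'); M=model('wrist',st)
print(st['tcp_pos'],st['ee_rot'],st['qvel'],st['force'],manip.read_state()['tcp_pos'])
cv2.imwrite('pics/w3.png',im)
E
```

```text
[536.09 188.51 130.75] [-1.57 -0.   -0.  ] [ 0.01 -0.    0.    0.   -0.    0.  ] [-0.24  0.83 -0.07] [535.97 188.64 130.77]
```

View pics/w3.png

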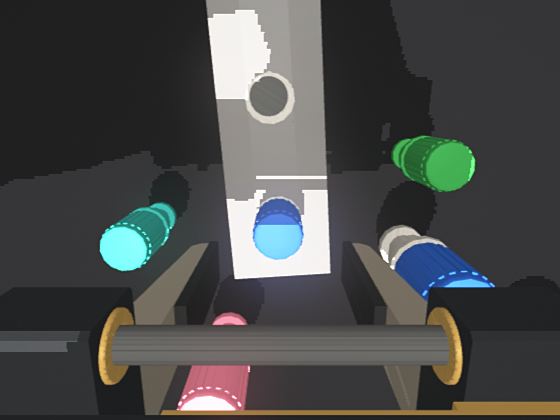

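```bash
python3 - <<'E'
from h import *
st=manip.read_state(); M=model('wrist',st)
print(onz(M,278,234.5,94),proj(M,[534.7,188.7,94]),proj(M,st['tcp_pos']))
im=cv2.imread('pics/w3.png');cv2.imwrite('pics/w3c.png',cv2.resize(im[190:290,230:330],None,fx=6,fy=6))
E
```

```text
[534.43 190.49  94.  ] [278.46 237.43] [280.86 261.49]
```

View pics/w3c.png

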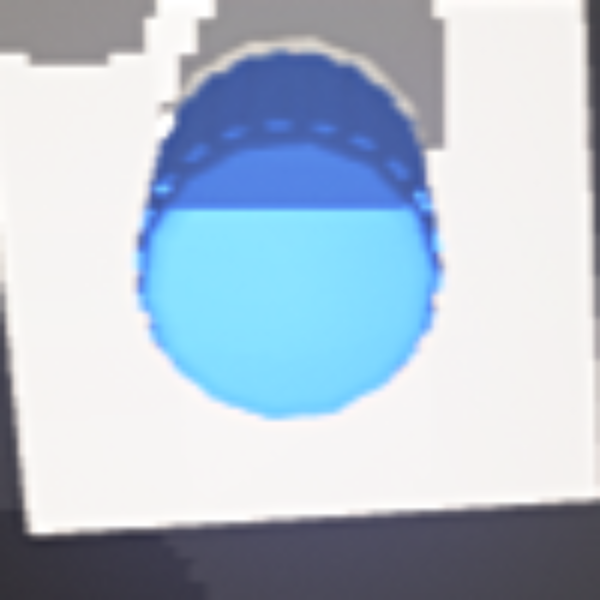

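play_rows:
  rows:
    - [60,[-0.5,0.4,-20],0]
    - [60,[-0.5,0.4,-40],0]
    - [60,[-0.5,0.4,-58],0]
    - [60,[-0.5,0.4,-68],0]
    - [60,[-0.5,0.4,-73],0]
    - [60,[-0.5,0.4,-73],0]
    - [60,[-0.5,0.4,-73],0]
    - [60,[-0.5,0.4,-73],0]

```text
clock: 2.22
tcp_pos: [535.3, 189.4, 57.6]
ee_rot: [-1.57, -0.001, -0.001]
force: [0.3, 0.9, 0.5]
width: 60.2
```

play_rows:
  rows:
    - [40,[0,0,0],0]
    - [34,[0,0,0],0]
    - [28,[0,0,0],0]
    - [20,[0,0,0],0]
    - [20,[0,0,0],0]
    - [20,[0,0,0],0]
    - [20,[0,0,0],0]
    - [20,[0,0,0],0]
  force: 40

```text
clock: 2.88
tcp_pos: [534.6, 189.1, 56.8]
ee_rot: [-1.571, -0.0, -0.0]
force: [0.4, -0.3, 3.7]
width: 29.4
```

play_rows:
  rows:
    - [20,[0,0,3],0]
    - [20,[0,0,8],0]
    - [20,[0,0,15],0]
    - [20,[0,0,30],0]
    - [20,[0,0,50],0]
    - [20,[0,0,75],0]
    - [20,[0,0,100],0]
    - [20,[0,0,125],0]
    - [20,[0,0,145],0]
    - [20,[0,0,160],0]
    - [20,[0,0,160],0]
    - [20,[0,0,160],0]

```text
clock: 3.88
tcp_pos: [534.8, 189.2, 217.3]
ee_rot: [-1.57, -0.001, -0.001]
force: [-0.2, -0.7, -2.3]
width: 29.1
```

```bash
python3 - <<'E'
from h import *
print({k:manip.read_state()[k] for k in('tcp_pos','force','wrist_torque','width')})
cv2.imwrite('pics/s4.png',manip.camera('side'));cv2.imwrite('pics/a4.png',manip.camera('scene'))
a=cv2.imread('pics/a4.png');b=cv2.imread('pics/s4.png')
cv2.imwrite('pics/c4.png',np.vstack([np.hstack([a[:, :][150:350,300:500],b[120:320,180:380]])]).repeat(2,0).repeat(2,1))
cv2.imwrite('pics/c4m.png',np.hstack([cv2.resize(a[140:215,235:335],None,fx=4,fy=4),cv2.resize(b[170:245,325:425],None,fx=4,fy=4)]))
E
```

```text
{'tcp_pos': array([534.8 , 189.19, 217.32]), 'force': array([-0.2 , -0.68, -2.31]), 'wrist_torque': array([ 0.  ,  0.02, -0.01]), 'width': 29.14344483500004}
```

View pics/c4.png

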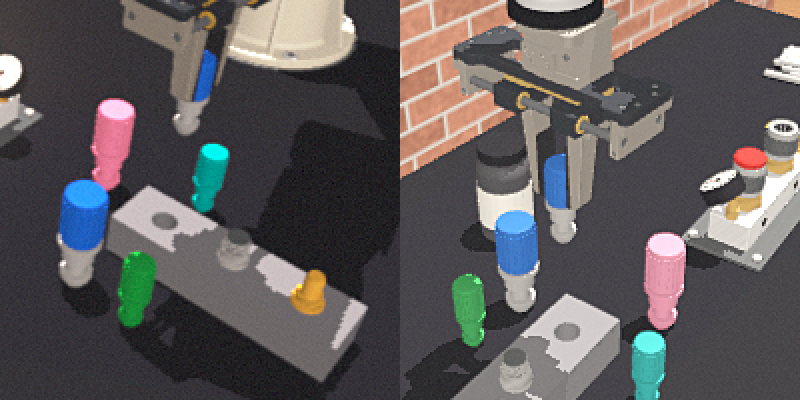

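View pics/c4m.png

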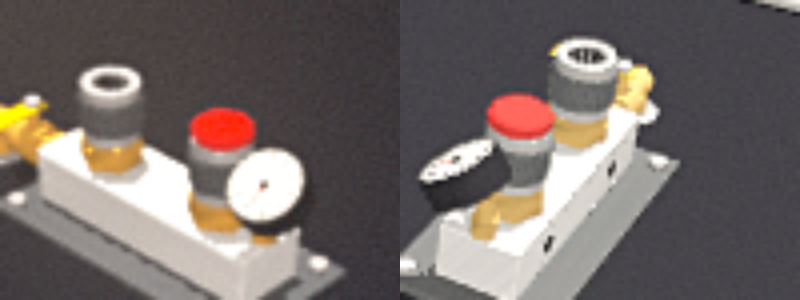

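```bash
python3 - <<'E'
from h import *
S,D=model('scene'),model('side')
a,b=(262.4,160.6),(371.2,183.4)
print('mouth',tri([S,D],[a,b]),onz(S,*a,106),onz(D,*b,106))
a,b=(235+222/4-.4,140+129/4-.4),(325+521/4-100-.4,170+115/4-.4)
print('cap',tri([S,D],[a,b]),onz(S,*a,115),onz(D,*b,115))
E
```

```text
mouth [ 517.71 -225.07  104.23] [ 520.74 -220.93  106.  ] [ 516.99 -224.24  106.  ]
cap [ 509.63 -126.59  111.13] [ 514.58 -121.19  115.  ] [ 507.13 -121.97  115.  ]
```

play_rows:
  rows:
    - [20,[0,-15,0],0]
    - [20,[-1,-40,0],0]
    - [20,[-2,-70,0],0]
    - [20,[-4,-105,0],0]
    - [20,[-6,-140,0],0]
    - [20,[-8,-175,0],0]
    - [20,[-10,-210,0],0]
    - [20,[-11,-245,0],0]
    - [20,[-12,-280,0],0]
    - [20,[-13,-315,0],0]
    - [20,[-14,-345,0],0]
    - [20,[-15,-370,0],0]

```text
clock: 4.98
tcp_pos: [518.3, -182.9, 215.0]
ee_rot: [-1.57, 0.003, 0.001]
force: [0.5, 0.4, -1.8]
width: 29.6
```

play_rows:
  rows:
    - [20,[0,-35,0],0]
    - [20,[0,-65,-5],0]
    - [20,[0,-90,-10],0]
    - [20,[0,-108,-15],0]
    - [20,[0,-108,-20],0]
    - [20,[0,-108,-25],0]
    - [20,[0,-108,-25],0]
    - [20,[0,-108,-25],0]
    - [20,[0,-108,-25],0]
    - [20,[0,-108,-25],0]
    - [20,[0,-108,-25],0]

```text
clock: 5.9
tcp_pos: [519.8, -288.4, 192.0]
ee_rot: [-1.571, -0.001, 0.0]
force: [-0.5, 0.4, -1.8]
width: 29.6
```

```bash
python3 - <<'E'
from h import *
st=manip.read_state();im=manip.camera('wrist');print(st['tcp_pos'],st['ee_rot'],st['qvel'],st['force'],st['width'])
np.save('st5.npy',st,allow_pickle=True)
cv2.imwrite('pics/w5.png',im)
E
```

```text
[ 519.8  -288.37  192.02] [-1.57 -0.    0.  ] [-0. -0. -0.  0.  0. -0.] [-0.5   0.44 -1.82] 29.57135145136583
```

View pics/w5.png

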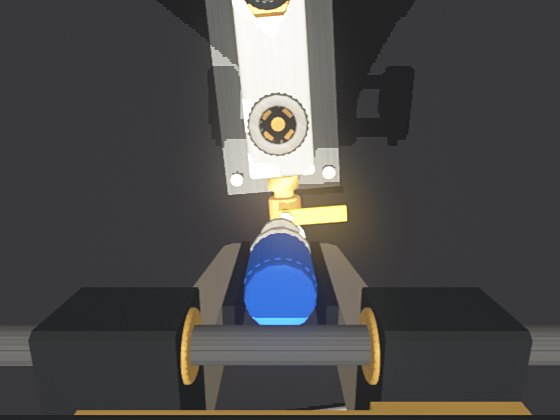

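```bash
python3 - <<'E'
from h import *
st=np.load('st5.npy',allow_pickle=True).item(); M=model('wrist',st)
im=cv2.imread('pics/w5.png'); c=im[85:165,238:318]; g=cv2.cvtColor(c,cv2.COLOR_BGR2GRAY); hsv=cv2.cvtColor(c,cv2.COLOR_BGR2HSV)
m=((g>110)&(hsv[...,1]<60)).astype('uint8')
cv2.imwrite('pics/c5.png',np.hstack([cv2.resize(c,None,fx=5,fy=5,interpolation=0),cv2.resize(cv2.merge([m*255]*3),None,fx=5,fy=5,interpolation=0)]))
# hole = non-ring component containing centre
inv=1-m; k,l,s,cc=cv2.connectedComponentsWithStats(inv,connectivity=4)
print(s,cc)
j=l[30,38] ; fill=(l==l[33,38])
cs,_=cv2.findContours((m).astype('uint8'),cv2.RETR_CCOMP,cv2.CHAIN_APPROX_NONE)
for q in cs:
    if len(q)>40:
        e=cv2.fitEllipse(q); p=(e[0][0]+238,e[0][1]+85); print(len(q),p,e[1],onz(M,*p,106))
E
```

```text
[[   0    0   80   80 5360]
 [   1    3    1    2    2]
 [  34    9    1    1    1]
 [  46    9    2    1    2]
 [  27   11    1    1    1]
 [  52   11    1    1    1]
 [  22   14    1    1    1]
 [  58   15    1    1    1]
 [  17   18    1    1    1]
 [  62   19    1    1    1]
 [  63   20    1    1    1]
 [  22   21   36   38 1021]
 [  14   23    1    1    1]
 [  68   30    1    2    2]
 [   4   35    1    1    1]
 [  10   35    1    1    1]
 [  69   42    1    2    2]] [[39.5  39.62]
 [ 1.    3.5 ]
 [34.    9.  ]
 [46.5   9.  ]
 [27.   11.  ]
 [52.   11.  ]
 [22.   14.  ]
 [58.   15.  ]
 [17.   18.  ]
 [62.   19.  ]
 [63.   20.  ]
 [39.5  39.23]
 [14.   23.  ]
 [68.   30.5 ]
 [ 4.   35.  ]
 [10.   35.  ]
 [69.   42.5 ]]
316 (277.5, 124.5) (93.48101043701172, 93.48101043701172) [ 517.71 -225.3   106.  ]
115 (277.5140609741211, 124.22603225708008) (36.60688781738281, 37.44706726074219) [ 517.72 -225.12  106.  ]
```

View pics/c5.png

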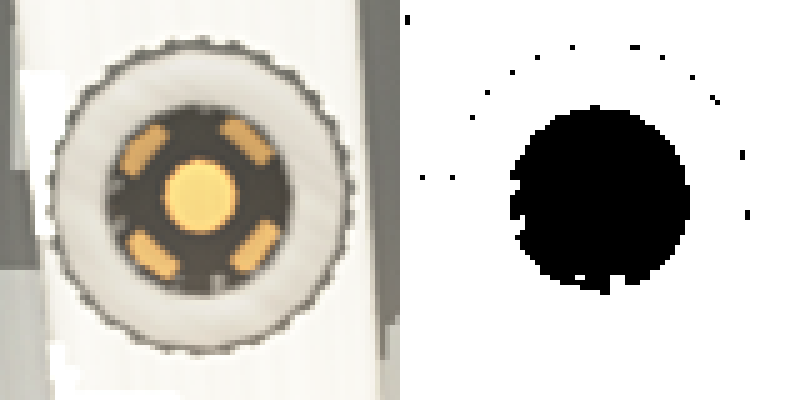

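play_rows:
  rows:
    - [20,[-0.5,15,0],0]
    - [20,[-1,35,0],0]
    - [20,[-1.9,52,0],0]
    - [20,[-1.9,63.4,0],0]
    - [20,[-1.9,63.4,-10],0]
    - [20,[-1.9,63.4,-20],0]
    - [20,[-1.9,63.4,-27],0]
    - [20,[-1.9,63.4,-31],0]
    - [20,[-1.9,63.4,-31],0]
    - [20,[-1.9,63.4,-31],0]
    - [20,[-1.9,63.4,-31],0]
    - [20,[-1.9,63.4,-31],0]

```text
clock: 6.95
tcp_pos: [517.8, -225.9, 160.9]
ee_rot: [-1.571, -0.0, -0.001]
force: [-0.4, -0.7, -1.2]
width: 29.3
```

```bash
python3 - <<'E'
from h import *
st=manip.read_state();print(st['tcp_pos'],st['ee_rot'],st['force'],st['width'])
a=manip.camera('scene');b=manip.camera('side');w=manip.camera('wrist')
cv2.imwrite('pics/c6.png',np.hstack([cv2.resize(a[120:200,225:305],None,fx=5,fy=5),cv2.resize(b[140:220,330:410],None,fx=5,fy=5)]))
cv2.imwrite('pics/w6.png',w)
for n in('scene','side'):
    M=model(n); print(n,proj(M,[517.8,-225.1,106]),proj(M,[517.8,-225.1,112]),proj(M,[517.8,-225.1,150]))
E
```

```text
[ 517.83 -225.88  160.87] [-1.57 -0.   -0.  ] [-0.39 -0.69 -1.19] 29.34929853667342
scene [262.23 159.64] [262.2  157.64] [262.   144.71]
side [371.08 183.17] [371.37 181.17] [373.26 168.19]
```

View pics/c6.png

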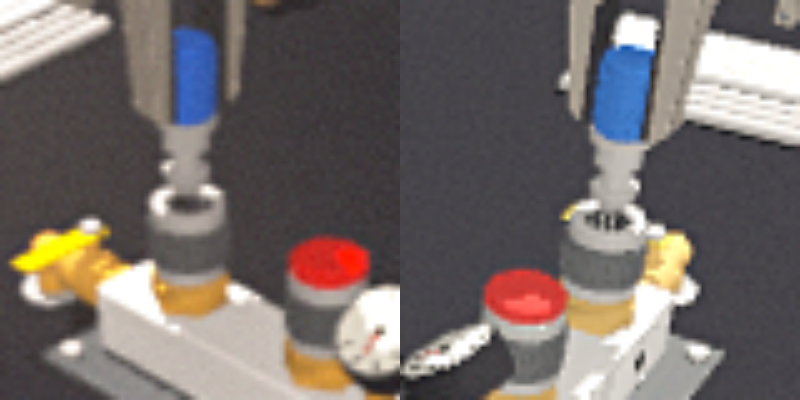

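View pics/w6.png

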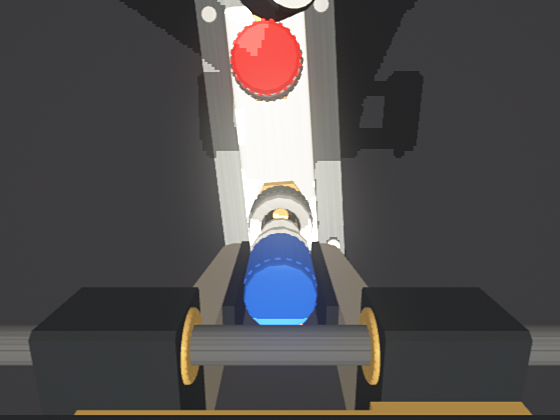

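play_rows:
  rows:
    - [20,[0,0,-2],0]
    - [20,[0,0,-4],0]
    - [20,[0,0,-6],0]
    - [20,[0,0,-8],0]
    - [20,[0,0,-10],0]
    - [20,[0,0,-11],0]
    - [20,[0,0,-11],0]
    - [20,[0,0,-11],0]

```text
clock: 7.77
tcp_pos: [517.6, -225.5, 149.5]
ee_rot: [-1.571, 0.0, 0.0]
force: [0.5, 0.2, -1.9]
width: 29.4
```

play_rows:
  rows:
    - [20,[0,0,-1],0]
    - [20,[0,0,-2],0]
    - [20,[0,0,-3],0]
    - [20,[0,0,-4],0]
    - [20,[0,0,-5],0]
    - [20,[0,0,-6],0]
    - [20,[0,0,-6],0]
    - [20,[0,0,-6],0]

```text
clock: 8.43
tcp_pos: [517.6, -225.5, 143.5]
ee_rot: [-1.571, 0.0, -0.0]
force: [0.9, 0.5, -1.9]
width: 29.4
```

play_rows:
  rows:
    - [20,[0,0,-1],0]
    - [20,[0,0,-2],0]
    - [20,[0,0,-3],0]
    - [20,[0,0,-4],0]
    - [20,[0,0,-5],0]
    - [20,[0,0,-6],0]
    - [20,[0,0,-7],0]
    - [20,[0,0,-8],0]
    - [20,[0,0,-9],0]
    - [20,[0,0,-10],0]
    - [20,[0,0,-10],0]
    - [20,[0,0,-10],0]

```text
clock: 9.43
tcp_pos: [517.6, -225.5, 133.5]
ee_rot: [-1.571, 0.0, 0.0]
force: [1.1, 1.0, -1.4]
width: 29.1
```

```bash
python3 - <<'E'
from h import *
for i in range(3):
    st=manip.read_state();print(st['tcp_pos'],st['force'],st['wrist_torque'],st['width']);b=manip.camera('side')
E
```

```text
[ 517.57 -225.45  133.49] [ 1.15  1.02 -1.45] [ 0.15 -0.14 -0.  ] 29.089682915709847
[ 517.59 -225.46  133.55] [-0.05  0.71 -2.19] [ 0.11 -0.08 -0.  ] 29.455664338057616
[ 517.61 -225.48  133.6 ] [ 0.9   0.63 -1.8 ] [ 0.09 -0.12 -0.02] 29.267445084374046
```

play_rows:
  rows:
    - [20,[0.3,0.3,-0.5],0]
    - [20,[0.3,0.3,-1],0]
    - [20,[0.3,0.3,-1.5],0]
    - [20,[0.3,0.3,-2],0]
    - [20,[0.3,0.3,-2.5],0]
    - [20,[0.3,0.3,-3],0]
    - [20,[0.3,0.3,-3.5],0]
    - [20,[0.3,0.3,-4],0]
    - [20,[0.3,0.3,-4.5],0]
    - [20,[0.3,0.3,-5],0]
    - [20,[0.3,0.3,-5],0]
    - [20,[0.3,0.3,-5],0]

```text
clock: 10.58
tcp_pos: [518.2, -225.3, 129.0]
ee_rot: [-1.571, -0.0, -0.001]
force: [-1.1, 1.4, 4.8]
width: 29.6
```

play_rows:
  rows:
    - [20,[0,0,-0.5],0]
    - [20,[0,0,-1],0]
    - [20,[0,0,-1.5],0]
    - [20,[0,0,-2],0]
    - [20,[0,0,-2.5],0]
    - [20,[0,0,-3],0]
    - [20,[0,0,-3],0]

```text
clock: 11.17
tcp_pos: [518.5, -225.5, 126.2]
ee_rot: [-1.571, -0.001, -0.001]
force: [-0.5, 0.8, 5.7]
width: 29.4
```

play_rows:
  rows:
    - [20,[0,0,-0.5],0]
    - [20,[0,0,-1],0]
    - [20,[0,0,-1.5],0]
    - [20,[0,0,-2],0]
    - [20,[0,0,-2.5],0]
    - [20,[0,0,-3],0]
    - [20,[0,0,-3.5],0]
    - [20,[0,0,-4],0]
    - [20,[0,0,-4],0]

```text
clock: 11.92
tcp_pos: [518.2, -225.4, 121.5]
ee_rot: [-1.571, -0.001, -0.0]
force: [1.4, -1.2, 2.8]
width: 29.5
```

play_rows:
  rows:
    - [20,[0,0,-0.4],0]
    - [20,[0,0,-0.8],0]
    - [20,[0,0,-1.2],0]
    - [20,[0,0,-1.6],0]
    - [20,[0,0,-2],0]
    - [20,[0,0,-2.4],0]
    - [20,[0,0,-2.8],0]
    - [20,[0,0,-2.8],0]

```text
clock: 12.58
tcp_pos: [517.9, -225.2, 118.7]
ee_rot: [-1.571, -0.0, -0.0]
force: [1.5, -0.2, 1.4]
width: 29.4
```

play_rows:
  rows:
    - [20,[0,0,-0.3],0]
    - [20,[0,0,-0.6],0]
    - [20,[0,0,-0.9],0]
    - [20,[0,0,-1.2],0]
    - [20,[0,0,-1.5],0]
    - [20,[0,0,-1.5],0]

```text
clock: 13.08
tcp_pos: [517.6, -225.1, 117.1]
ee_rot: [-1.571, 0.0, 0.0]
force: [0.9, 0.7, 2.3]
width: 29.0
```

play_rows:
  rows:
    - [20,[0,0,-0.3],0]
    - [20,[0,0,-0.6],0]
    - [20,[0,0,-0.9],0]
    - [20,[0,0,-0.9],0]
    - [20,[0,0,-0.9],0]

```text
clock: 13.5
tcp_pos: [517.7, -225.2, 116.3]
ee_rot: [-1.571, 0.0, 0.0]
force: [-1.2, 0.6, 3.9]
width: 29.3
```

```bash
python3 - <<'E'
from h import *
st=manip.read_state();print(st['tcp_pos'],st['force'],st['wrist_torque'],st['width']);b=manip.camera('side');a=manip.camera('scene')
st=manip.read_state();print(st['tcp_pos'],st['force'],st['wrist_torque'],st['width'])
cv2.imwrite('pics/c7.png',np.hstack([cv2.resize(a[120:200,225:305],None,fx=5,fy=5),cv2.resize(b[140:220,330:410],None,fx=5,fy=5)]))
E
```

```text
[ 517.68 -225.15  116.31] [-1.15  0.61  3.89] [-0.09  0.22 -0.06] 29.299963671859214
[ 517.68 -225.14  116.32] [-1.15 -0.46  2.99] [-0.03  0.26  0.03] 29.396344292390424
```

View pics/c7.png

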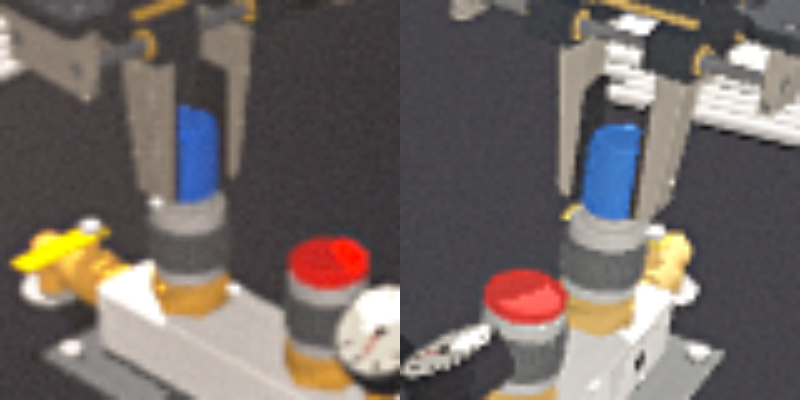

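play_rows:
  rows:
    - [20,[0,0,-0.3],0]
    - [20,[0,0,-0.6],0]
    - [20,[0,0,-0.6],0]
    - [20,[0,0,-0.6],0]

```text
clock: 13.93
tcp_pos: [517.8, -225.2, 115.7]
ee_rot: [-1.571, 0.0, 0.0]
force: [-0.6, -0.2, 3.7]
width: 29.4
```

play_rows:
  rows:
    - [20,[0,0,-0.3],0]
    - [20,[0,0,-0.5],0]
    - [20,[0,0,-0.5],0]
    - [20,[0,0,-0.5],0]

```text
clock: 14.27
tcp_pos: [517.9, -225.2, 115.3]
ee_rot: [-1.571, -0.0, -0.0]
force: [-1.3, 0.2, 3.3]
width: 29.3
```

play_rows:
  rows:
    - [20,[0,0,0.2],0]
    - [20,[0,0,0.4],0]
    - [20,[0,0,0.6],0]
    - [20,[0,0,0.8],0]
    - [20,[0,0,1],0]
    - [20,[0,0,1.2],0]
    - [20,[0,0,1.4],0]
    - [20,[0,0,1.6],0]
    - [20,[0,0,1.8],0]
    - [20,[0,0,2],0]
    - [20,[0,0,2],0]

```text
clock: 15.18
tcp_pos: [517.9, -225.2, 117.3]
ee_rot: [-1.571, 0.0, -0.0]
force: [-1.4, -0.2, 2.6]
width: 29.7
```

play_rows:
  rows:
    - [20,[0,0,0.2],0]
    - [20,[0,0,0.4],0]
    - [20,[0,0,0.6],0]
    - [20,[0,0,0.8],0]
    - [20,[0,0,1],0]

```text
clock: 15.6
tcp_pos: [517.9, -225.2, 118.0]
ee_rot: [-1.571, 0.0, 0.0]
force: [0.7, -0.5, -2.6]
width: 29.4
```

play_rows:
  rows:
    - [20,[0,0,0.15],0]
    - [20,[0,0,0.3],0]
    - [20,[0,0,0.45],0]
    - [20,[0,0,0.6],0]
    - [20,[0,0,0.75],0]

```text
clock: 16.02
tcp_pos: [517.8, -225.2, 118.8]
ee_rot: [-1.571, 0.0, 0.0]
force: [2.3, -1.2, -6.4]
width: 29.4
```

play_rows:
  rows:
    - [20,[0,0,0.15],0]
    - [20,[0,0,0.3],0]
    - [20,[0,0,0.45],0]

```text
clock: 16.27
tcp_pos: [517.8, -225.1, 119.3]
ee_rot: [-1.571, 0.0, 0.0]
force: [1.5, -0.8, -9.5]
width: 29.4
```

play_rows:
  rows:
    - [20,[0.1,0,0.15],0]
    - [20,[0.1,0,0.3],0]
    - [20,[0.1,0,0.45],0]
    - [20,[0.1,0,0.6],0]

```text
clock: 16.6
tcp_pos: [517.8, -225.1, 119.8]
ee_rot: [-1.571, 0.0, 0.0]
force: [2.7, -0.1, -12.1]
width: 29.6
```

play_rows:
  rows:
    - [20,[0.1,0,0.15],0]
    - [20,[0.1,0,0.3],0]
    - [20,[0.1,0,0.4],0]

```text
clock: 16.85
tcp_pos: [517.8, -225.1, 120.2]
ee_rot: [-1.571, 0.0, 0.0]
force: [2.6, 0.5, -13.5]
width: 29.2
```

```bash
python3 - <<'E'
from h import *
for i in range(3):
    st=manip.read_state();print(st['clock'],st['tcp_pos'],st['force'],st['wrist_torque'],st['width']);manip.camera('side')
E
```

```text
16.85 [ 517.83 -225.11  120.2 ] [  2.6    0.52 -13.52] [-0.19 -0.47  0.04] 29.229813975848028
16.9 [ 517.84 -225.09  120.22] [  1.56  -0.94 -13.64] [-0.16 -0.48  0.01] 28.934968749010814
16.95 [ 517.8  -225.12  120.22] [  2.5   -0.87 -13.53] [-0.2  -0.46  0.05] 29.50096961116186
```

play_rows:
  rows:
    - [20,[0,0,0.1],0]
    - [20,[0,0,0.2],0]
    - [20,[0,0,0.3],0]
    - [20,[0,0,0.3],0]

```text
clock: 17.33
tcp_pos: [517.8, -225.1, 120.6]
ee_rot: [-1.571, 0.0, 0.0]
force: [2.0, -0.1, -15.1]
width: 29.1
```

```bash
python3 - <<'E'
from h import *
for i in range(3):
    st=manip.read_state();print(st['clock'],st['tcp_pos'],st['force'],st['width']);manip.camera('side')
E
```

```text
17.3333 [ 517.84 -225.12  120.6 ] [  1.99  -0.14 -15.13] 29.136244565976153
17.3833 [ 517.88 -225.12  120.62] [  1.82  -0.07 -14.95] 29.40734015598357
17.4333 [ 517.82 -225.09  120.58] [  1.36  -1.   -15.09] 29.134645086682326
```

Holding at 15 N.

play_rows:
  rows:
    - [20,[0,0,0],0]
    - [20,[0,0,0],0]
    - [20,[0,0,0],0]
    - [20,[0,0,0],0]
    - [20,[0,0,0],0]
    - [20,[0,0,0],0]
    - [20,[0,0,0],0]

```text
clock: 18.07
tcp_pos: [517.9, -225.1, 120.7]
ee_rot: [-1.571, 0.0, 0.0]
force: [0.6, -0.1, -15.6]
width: 29.7
```

play_rows:
  rows:
    - [20,[0,0,0],0]
    - [20,[0,0,0],0]
    - [20,[0,0,0],0]
    - [20,[0,0,0],0]
    - [20,[0,0,0],0]
    - [20,[0,0,0],0]
    - [20,[0,0,0],0]

```text
clock: 18.65
tcp_pos: [517.9, -225.1, 120.7]
ee_rot: [-1.571, 0.0, 0.0]
force: [0.1, -0.9, -15.9]
width: 29.3
```

play_rows:
  rows:
    - [20,[0,0,-0.25],0]
    - [20,[0,0,-0.5],0]
    - [20,[0,0,-0.75],0]
    - [20,[0,0,-1],0]
    - [20,[0,0,-1.25],0]
    - [20,[0,0,-1.5],0]
    - [20,[0,0,-1.75],0]
    - [20,[0,0,-2],0]
    - [20,[0,0,-2.25],0]
    - [20,[0,0,-2.5],0]
    - [20,[0,0,-2.5],0]
    - [20,[0,0,-2.5],0]

```text
clock: 19.65
tcp_pos: [518.5, -225.4, 118.7]
ee_rot: [-1.571, -0.001, -0.001]
force: [-2.4, 0.7, -5.3]
width: 29.3
```

play_rows:
  rows:
    - [20,[-0.2,0,-0.2],0]
    - [20,[-0.2,0,-0.4],0]
    - [20,[-0.3,0,-0.6],0]
    - [20,[-0.3,0,-0.8],0]
    - [20,[-0.3,0,-0.8],0]
    - [20,[-0.3,0,-0.8],0]

```text
clock: 20.15
tcp_pos: [518.4, -225.3, 117.9]
ee_rot: [-1.571, -0.001, -0.001]
force: [0.2, 1.2, -2.3]
width: 28.9
```

```bash
python3 - <<'E'
from h import *
for i in range(2):
    st=manip.read_state();print(st['clock'],st['tcp_pos'],st['force'],st['width']);manip.camera('side')
E
```

```text
20.15 [ 518.43 -225.34  117.87] [ 0.16  1.15 -2.3 ] 28.930399659676848
20.2 [ 518.41 -225.38  117.86] [ 1.02  0.63 -2.11] 29.529768308541414
```

play_rows:
  rows:
    - [29,[0,0,-0.3],0]
    - [30,[0,0,-0.3],0]
    - [32,[0,0,-0.3],0]
    - [34,[0,0,-0.3],0]
    - [38,[0,0,-0.3],0]
    - [44,[0,0,-0.3],0]
    - [52,[0,0,-0.3],0]
    - [60,[0,0,-0.3],0]
    - [60,[0,0,-0.3],0]
    - [60,[0,0,-0.3],0]
  force: 10

```text
clock: 21.08
tcp_pos: [517.8, -225.2, 117.2]
ee_rot: [-1.571, -0.0, 0.0]
force: [-0.4, -0.5, -0.1]
width: 60.0
```

```bash
python3 - <<'E'
from h import *
st=manip.read_state();print(st['clock'],st['tcp_pos'],st['force'],st['width'])
b=manip.camera('side');a=manip.camera('scene')
cv2.imwrite('pics/c8.png',np.hstack([cv2.resize(a[120:200,225:305],None,fx=5,fy=5),cv2.resize(b[140:220,330:410],None,fx=5,fy=5)]))
E
```

```text
21.0833 [ 517.83 -225.21  117.2 ] [-0.39 -0.52 -0.15] 60.01388996954453
```

View pics/c8.png

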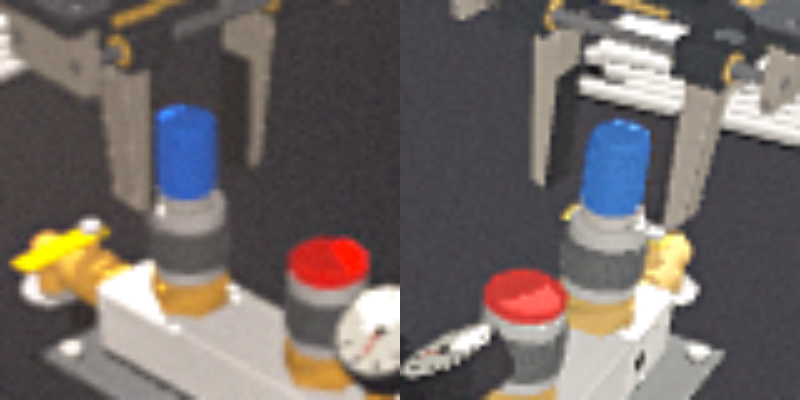

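play_rows:
  rows:
    - [60,[0,0,5],0]
    - [60,[0,0,15],0]
    - [60,[0,0,30],0]
    - [60,[0,0,50],0]
    - [60,[0,0,75],0]
    - [60,[0,0,100],0]
    - [60,[0,0,120],0]
    - [60,[0,0,130],0]
    - [60,[0,0,130],0]
    - [60,[0,0,130],0]
    - [60,[0,0,130],0]
    - [60,[0,0,130],0]

```text
clock: 22.18
tcp_pos: [517.0, -224.9, 245.7]
ee_rot: [-1.57, 0.002, 0.002]
force: [-0.0, -0.3, 0.0]
width: 60.1
```

```bash
python3 - <<'E'
from h import *
st=manip.read_state();print(st['clock'],st['tcp_pos'],st['force'],st['width'])
b=manip.camera('side');a=manip.camera('scene')
cv2.imwrite('pics/c9.png',np.hstack([cv2.resize(a[120:200,225:305],None,fx=5,fy=5),cv2.resize(b[140:220,330:410],None,fx=5,fy=5)]))
cv2.imwrite('pics/a9.png',a)
p=[]
for i,(x,y) in ((a,(225,120)),(b,(330,140))):
    m=cv2.inRange(cv2.cvtColor(i,cv2.COLOR_BGR2HSV),(105,150,50),(130,255,255))[y:y+80,x:x+80]
    k,l,s,c=cv2.connectedComponentsWithStats(m); p.append(c[1+np.argmax(s[1:,4])]+[x,y])
print(p,tri([model('scene'),model('side')],p),'expected locked knob z',106-37+65)
E
```

```text
22.1833 [ 517.   -224.86  245.7 ] [-0.01 -0.32  0.04] 60.133861480730694
[array([261.84, 149.93]), array([372.46, 174.81])] [ 517.24 -225.99  132.42] expected locked knob z 134
```

View pics/c9.png

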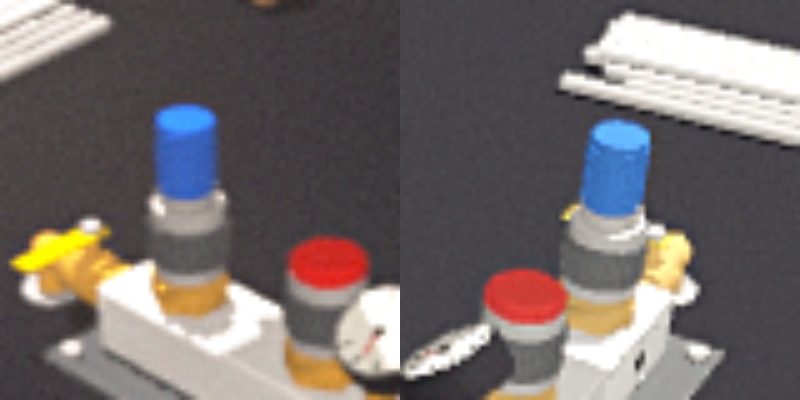

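View pics/a9.png

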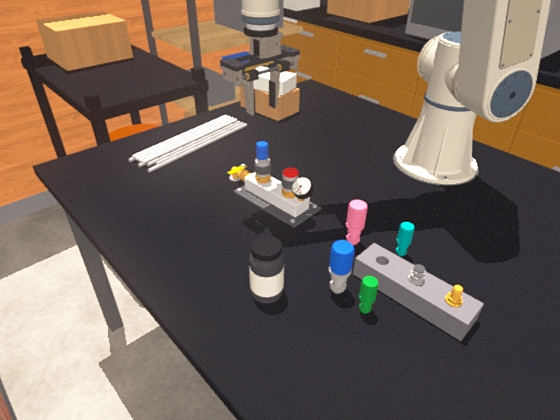

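The plug sits locked and upright in the open coupling at scene pixel (262,150). The adaptors, bottle and look-alikes are where they were.

```bash
python3 -c "
from rig import manip
print(manip.finish_job())"
```

```text
the job is handed in; nothing more can be done
None
```

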